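# Line up the culture dishes and hold the incubator lid half open

### The arm

A 6-joint arm with a two-finger parallel gripper is mounted at the origin on the work surface. World frame = base frame: x ahead of the robot, y to its left, z up, the work surface at z = 0. Lengths are in mm, angles in rad, forces in N, time in s.
With the tool pointing down it reaches from about 375 to 900 mm from the base axis. Payload 3.1 kg.
Tool frame: the origin (TCP) lies midway between the tips of the shut fingers; the grasp point (between the pads) lies 19 mm behind it; z points along the fingers, x is the direction in which the jaws open and shut, and the axes are right-handed (so a half turn about z gives the same grasp; the last joint's range is limited). The gripper opens to 85 mm and grips with 20 to 120 N. Pads are 22 mm wide; open, the fingers measure 114 mm over their backs; the gripper's body (76 mm by 85 mm) begins 54 mm behind the grasp point. The pads swing forward as they close: fully open they stand 13 mm farther back than shut.
Start: joints at [-1.411, 0.527, 1.433, -0, 1.181, -0.178], TCP at [207.155, -589.647, 197.41] pointing down, gripper open.
Joint ranges: [-3.08, 3.08], [-0.75, 2.2], [0.22, 2.44], [-1.43, 4.57], [0, 2.65], [-2.85, 2.85]. Speed limits (rad/s): [2.79, 2.79, 3.14, 3.14, 3.14, 3.14].

### API

Orientations are given as a rotation vector (axis times angle).
In Python, from bench import env, solver, eyes, sign_off, status gives the robot as it stands. Calls block until the motion is done:
- env.movep(position, orientation): joint-space move of the TCP to a pose.
- env.move_linear(position, rotation=None, vel=150, guard=None): straight line of the TCP; rotation=None keeps the orientation; vel is the mean speed in mm/s. With guard (N) it stops when the force on the tool has changed by that much, and returns True; else False.
- env.move_j(angles): joint-space move.
- env.grip(opening, newtons=None): opening from 0.0 (shut) to 1.0 (fully open); newtons is the grip in N (None keeps the last); returns when the fingers have stopped.
- env.wait(seconds).
- solver.ik(position, orientation): joint angles nearest the present ones, or None.
- eyes.snapshot(name): name is "scene" or "top" or "wrist"; returns the picture (400x640x3 uint8, blue, green, red); there is no depth.
- eyes.get_calibration(name): a dict with "fx", "fy", "cx", "cy" (pixels), "distortion" ([k1, k2, p1, p2, k3] as OpenCV has them; the pictures are not rectified), "R" (3x3) and "t" (3): a world point X has camera coordinates R X + t. Camera axes: x right, y down, z forward; pixel columns grow to the right and rows downward; lengths in mm; the calibration is good to about 2 mm. A picture is of the moment at which its call begins: read the wrist's pose just before it. get_calibration takes no time and is no camera call; for the wrist camera it gives the pose at the moment of the call.
A pose or a line that the arm cannot do raises env.IKError and nothing moves.
- sign_off(): hands the job in, once; it reports no verdict.
Readings, each from a call of its own:
- status.current_time(): time.
- status.current_q(): joint angles.
- status.current_qvel(): joint speeds.
- status.current_joint_efforts(): joint torques, N m.
- status.current_ee_pos(): TCP position.
- status.current_eef_rot(): TCP orientation.
- status.current_ft_force(): force on the tool from outside, world axes, zero at the start.
- status.current_ft_torque(): the same for the moment, N m.
- status.current_finger_gap(): opening from 0.0 (shut) to 1.0 (fully open).
Only numpy, scipy, OpenCV 4.12 (cv2) and the standard library are available. Lean on these libraries where they do the work, as an engineer would, in place of code of your own. Each camera call takes 0.05 s, during which the arm holds its last target. There are 200 camera calls.

### The job

Slide the three culture dishes along the warming plate, never lifting them off it, until each sits fully home in a bay of its own in the rail, so that they stand in an even row ready for loading. Then raise the incubator's lid to 45 degrees, give or take 5, so that a colleague can load them, and finish while still holding it there with the gripper: it falls shut if let go. Leave everything else where it stands.

Things in the scene. Friction and masses are not known exactly. Their poses are not given: they have to be found in the camera images.
- warm_plate: Fixed metal warming plate, 190 x 350 x 12 mm (x, y, z), on the table, on the robot's left or right. Origin at the centre of its underside, top face 12 mm above it; its x points to the edge with the locating rail (away from the robot, turned at most 10 degrees), y to the left along the rail. The rail, 14 mm high, has three wide V-shaped bays 85 mm apart that open towards the robot; the V's flanks stand at 60 degrees either side of the plate's x axis.
- bay0 (a point): Where the centre of a dish (half-way up) lies when it touches both flanks of the right-hand bay (seen from the robot): 35 mm ahead of the plate's centre, 85 mm to its right, 20 mm above the table. Axes as the plate's.
- bay1 (a point): Where the centre of a dish (half-way up) lies when it touches both flanks of the middle bay (seen from the robot): 35 mm ahead of the plate's centre, in the middle, 20 mm above the table. Axes as the plate's.
- bay2 (a point): Where the centre of a dish (half-way up) lies when it touches both flanks of the left-hand bay (seen from the robot): 35 mm ahead of the plate's centre, 85 mm to its left, 20 mm above the table. Axes as the plate's.
- dish0_centre (a point): Centre (half-way up) of a loose round covered culture dish, 54 mm in diameter, 16 mm high, 30 to 55 g, standing on the plate on the robot's side of the rail, roughly in front of the right-hand bay, 45 to 95 mm short of its place. z is its axis, up. All three dishes are alike and any may take any bay.
- dish1_centre (a point): Centre (half-way up) of a loose round covered culture dish, 54 mm in diameter, 16 mm high, 30 to 55 g, standing on the plate on the robot's side of the rail, roughly in front of the middle bay, 45 to 95 mm short of its place. z is its axis, up. All three dishes are alike and any may take any bay.
- dish2_centre (a point): Centre (half-way up) of a loose round covered culture dish, 54 mm in diameter, 16 mm high, 30 to 55 g, standing on the plate on the robot's side of the rail, roughly in front of the left-hand bay, 45 to 95 mm short of its place. z is its axis, up. All three dishes are alike and any may take any bay.
- incubator: Fixed white bench-top incubator, a box 180 x 240 x 110 mm (x, y, z) without its lid; origin at the centre of its underside. x points to its back (away from the robot, turned at most 10 degrees), y to the left.
- lid_angle (a joint): Angle of the incubator's lid: 0 rad = shut, growing as the front edge rises, 0.785 rad = 45 degrees, end of travel 1.35 rad. It falls shut from any angle when let go.
- lid_hinge (a point): Middle of the hinge line, which runs along the incubator's y at its back top edge, 110 mm above the table; the axes are the lid's (with the lid shut, the incubator's).
- lid_grip (a point): Middle of the grip bar of the lid's handle; 150 mm in front of the hinge line and 61 mm above it when the lid is shut; turns with the lid. The bar is round and can turn between the fingers as the lid swings.
- lid: The incubator's lid with its handle, 0.35 to 0.7 kg: a white slab 180 x 240 x 16 mm, hinged at its back edge; its underside lies 110 mm above the table when shut. The handle is a round steel bar 12 mm thick and 130 mm long, along the incubator's y, on a post at each end, 45 mm above the slab's top and 30 mm from its front edge. Origin at the middle of the hinge line, axes as the incubator's when shut.
- pot_a: Bystander: small white-capped pot, 34 mm in diameter, 50 mm high, on the left end of the warming plate. Origin at its underside.
- timer: Bystander: flat grey timer, 50 x 34 x 18 mm, on the right end of the warming plate. Origin at its underside.
- bottle: Bystander: amber bottle, 56 mm in diameter, 110 mm high, behind the warming plate. Origin at its underside.
- tip_box: Bystander: box, 82 x 117 x 57 mm, behind the warming plate. Origin at its underside.
- pot_b: Bystander: white-capped pot, 40 mm in diameter, 60 mm high, on the left of the incubator. Origin at its underside.
- pot_c: Bystander: white-capped pot, 40 mm in diameter, 60 mm high, behind the incubator. Origin at its underside.
- tweezers: Bystander: steel tweezers, 120 mm long, 7 mm high, lying in front of the incubator. Origin at their underside.

How it is judged (in metres and radians):
On the way, in this order (a step that is already met when the one before it is completed fails the run):
1. each bay of the rail holds a dish, lying flat, with the lid still down (distance between any of dish0_centre, dish1_centre, dish2_centre and bay0 below 0.005 m and distance between any of dish0_centre, dish1_centre, dish2_centre and bay1 below 0.005 m and distance between any of dish0_centre, dish1_centre, dish2_centre and bay2 below 0.005 m and angle between each of dish0_centre, dish1_centre, dish2_centre's own z axis and vertical below 0.1 rad and value of joint lid_angle below 0.1 rad), for 0.2 s.
2. the lid is raised with the gripper's fingers (value of joint lid_angle above 0.3 rad and contact force between lid and the fingers above 0.5 N), for 0.1 s.
At the end, for the whole second after the job is handed in: Every bay holds a dish, lying flat, with its centre within 5 mm of the bay's place; the lid stands still at 40 to 50 degrees and the gripper's fingers still bear it with more than 0.5 N (distance between any of dish0_centre, dish1_centre, dish2_centre and bay0 below 0.005 m and distance between any of dish0_centre, dish1_centre, dish2_centre and bay1 below 0.005 m and distance between any of dish0_centre, dish1_centre, dish2_centre and bay2 below 0.005 m and angle between each of dish0_centre, dish1_centre, dish2_centre's own z axis and vertical below 0.1 rad and value of joint lid_angle between 0.698 and 0.873 rad and velocity of joint lid_angle between -0.05 and 0.05 rad/s and contact force between lid and the fingers above 0.5 N); the arm keeps its last pose, push and grip.
It fails at once if a dish is lifted off the warming plate by more than 10 mm (z of any of dish0_centre, dish1_centre, dish2_centre in the frame of warm_plate above 0.03 m).
It fails at once if a bystander (pot, timer, bottle, box, tweezers) is moved by more than 20 mm (distance of any of pot_a, timer, bottle, tip_box, pot_b, pot_c, tweezers from where it was at the start of the episode above 0.02 m).
It also fails if it takes over 59 s, if anything falls off the work surface, if the arm or the gripper's body presses on something with over 40 N, if the wrist force passes 120 N, or if a joint passes its speed limit or range.

## Working session

There is one attempt and no reset: what is moved stays moved. The work goes in short steps, each a Python script; the robot and the scene stay as the last script left them, time stands still between calls to the robot, and variables do not carry over. Pictures are saved under pics/ and viewed, about 8 in all and at most 12, crops included, and the job is handed in when it is done.

```bash
ls; mkdir -p pics
python3 - <<'E'
from bench import env, solver, eyes, sign_off, status
import cv2,numpy as np
for n in ["scene","top"]:
    cv2.imwrite(f"pics/{n}0.png",eyes.snapshot(n))
    c=eyes.get_calibration(n); print(n,{k:np.round(v,3).tolist() for k,v in c.items()})
print(status.current_time(),status.current_eef_rot())
E
```

```text
pics
scene {'fx': 372.384, 'fy': 372.384, 'cx': 319.817, 'cy': 206.292, 'distortion': [-0.038, 0.0, 0.0, 0.0, 0.0], 'R': [[0.265, 0.964, 0.007], [0.814, -0.22, -0.538], [-0.517, 0.148, -0.843]], 't': [-167.098, -362.788, 1260.043]}
top {'fx': 449.065, 'fy': 449.065, 'cx': 316.677, 'cy': 197.925, 'distortion': [-0.088, 0.0, 0.0, 0.0, 0.0], 'R': [[-0.015, -1.0, -0.001], [-0.98, 0.015, -0.199], [0.199, -0.002, -0.98]], 't': [15.508, 584.042, 1045.702]}
0.1 [-2.56210505e+00  1.81561745e+00  2.12480994e-03]
```

View pics/top0.png

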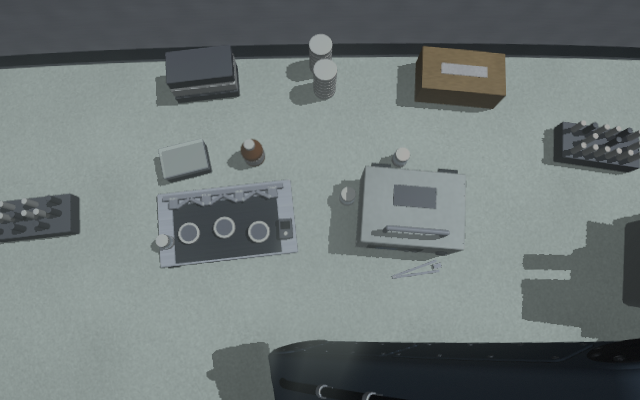

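View pics/scene0.png

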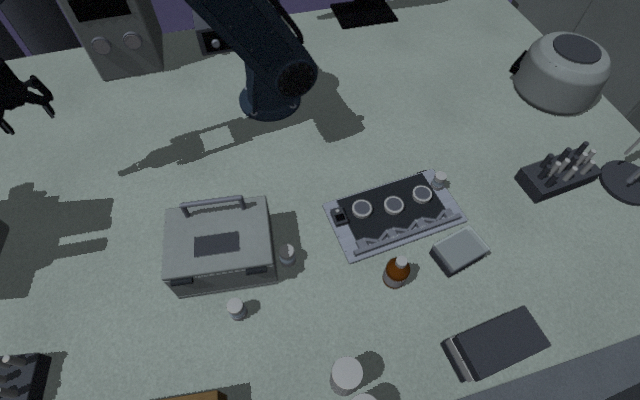

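Plate is on the left: corners at about (157,190), (290,180), (298,252), (162,267); dishes at (189,233), (224,228), (259,232). Incubator lid spans (362,165)–(465,250), handle bar (388,232)–(447,234). I'll refine with the wrist camera.

```bash
cat > h.py <<'E'
from bench import env, solver, eyes, sign_off, status
import cv2,numpy as np
from scipy.spatial.transform import Rotation as Rn
def K(c): return np.array([[c['fx'],0,c['cx']],[0,c['fy'],c['cy']],[0,0,1.]])
def px2w(c,px,z):
    px=np.atleast_2d(np.array(px,float))
    u=cv2.undistortPoints(px[:,None],K(c),np.array(c['distortion']))[:,0]
    R=np.array(c['R']);t=np.array(c['t'])
    d=np.c_[u,np.ones(len(u))]@R; o=-R.T@t
    return o+d*((np.broadcast_to(z,len(u))-o[2])/d[:,2])[:,None]
def w2px(c,X):
    return cv2.projectPoints(np.atleast_2d(np.array(X,float)),np.array(c['R'],float),np.array(c['t'],float),K(c),np.array(c['distortion']))[0][:,0]
def down(yaw):  # tool z down, tool x (jaw) at yaw from world x
    return Rn.from_matrix(np.array([[np.cos(yaw),np.sin(yaw),0],[np.sin(yaw),-np.cos(yaw),0],[0,0,-1.]])).as_rotvec()
E
python3 - <<'E'
from h import *
np.set_printoptions(precision=1,suppress=True)
c=eyes.get_calibration("top")
print("plate",px2w(c,[(157,190),(290,180),(298,252),(162,267)],12)[:,:2])
print("dish",px2w(c,[(189,232),(224,227),(259,231)],28)[:,:2])
print("lid",px2w(c,[(362,168),(466,172),(464,242),(360,242)],126)[:,:2])
print("bar",px2w(c,[(388,230),(447,233)],171)[:,:2])
w=eyes.get_calibration("wrist");R=np.array(w['R']);print("wrist",w['fx'],R,-R.T@np.array(w['t']),status.current_ee_pos(),Rn.from_rotvec(status.current_eef_rot()).as_matrix())
E
```

```text
plate [[621.3 422. ]
 [642.1  74.6]
 [456.1  55.3]
 [422.2 398.9]]
dish [[508.2 328.3]
 [519.7 239.9]
 [508.4 151.7]]
lid [[ 640.4 -100.6]
 [ 627.4 -346.4]
 [ 462.6 -328.3]
 [ 467.2  -90. ]]
bar [[ 487.7 -147.6]
 [ 478.7 -277.1]]
wrist 289.6275757398066 [[ 0.3 -0.9 -0. ]
 [-0.9 -0.3  0.3]
 [-0.3 -0.1 -0.9]] [ 286.1 -561.7  373.3] [ 207.1 -589.   196.5] [[ 0.3 -0.9 -0. ]
 [-0.9 -0.3  0. ]
 [-0.  -0.  -1. ]]
```

Run:
```python
from h import *
import pickle
np.set_printoptions(precision=3,suppress=True)
o=down(-np.pi/2)
for n,p in (("inc",[500,-215,300]),("plate",[560,240,175])):
    env.movep(p,o); c=eyes.get_calibration("wrist"); im=eyes.snapshot("wrist")
    cv2.imwrite(f"pics/{n}1.png",im); pickle.dump(c,open(n+".pkl","wb"))
    print(n,status.current_time(),status.current_ee_pos(),status.current_q())
print(c['fx'],c['distortion'])
```

```text
inc 1.925 [ 499.714 -215.898  299.7  ] [-0.613  0.31   1.5   -0.     1.332  0.959]
plate 3.7083 [560.86  238.815 175.452] [ 0.22   0.531  1.496 -0.     1.113  1.792]
289.6275757398066 [-0.017  0.     0.     0.     0.   ]
```

View pics/inc1.png

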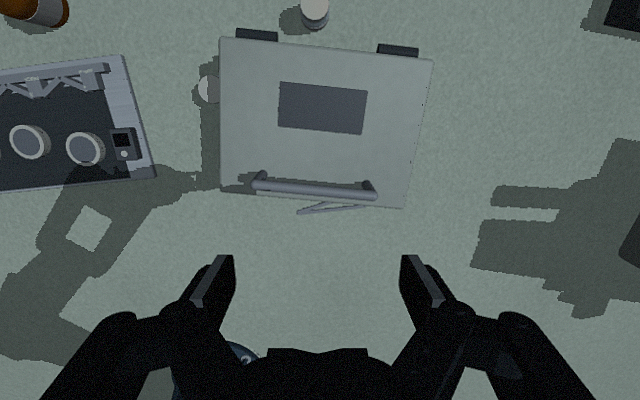

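View pics/plate1.png

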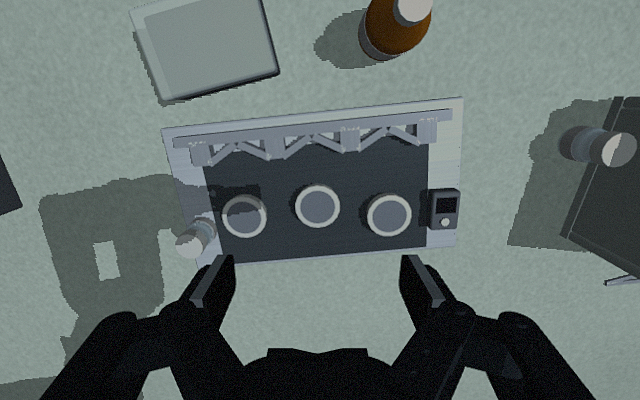

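```bash
cat > m.py <<'E'
from h import *
import pickle
from scipy.optimize import least_squares
np.set_printoptions(precision=2,suppress=True)
c=pickle.load(open("plate.pkl","rb")); ci=pickle.load(open("inc.pkl","rb"))
im=cv2.imread("pics/plate1.png")
def T(p,X): 
    ct,st=np.cos(p[2]),np.sin(p[2]);X=np.array(X,float)
    return X@np.array([[ct,st,0],[-st,ct,0],[0,0,1]])+[p[0],p[1],0]
def fit(c,X,px,p0):
    r=least_squares(lambda p:(w2px(c,T(p,X))-px).ravel(),p0,x_scale=[1,1,.01]); return r.x,r.fun.reshape(-1,2)
# plate: back-left, back-right, front-right
pX=[(95,175,12),(95,-175,12),(-95,-175,12)]
P,res=fit(c,pX,np.array([(162,129),(463,97),(455.5,246)]),[530,240,0.05]); print("plate",P,res.tolist())
# incubator: lid slab top corners, bar ends
lX=[(90,120,126),(90,-120,126),(-90,-120,126),(-60,65,177),(-60,-65,177)]
I,res=fit(ci,lX,np.array([(220,38),(433,60),(402,208),(255,179),(375,191)]),[550,-215,-.05]); print("inc",I,res.tolist())
g=cv2.cvtColor(im,cv2.COLOR_BGR2GRAY)
D=[]
for x,y in [(389,215),(317,205),(244,216)]:
    R=30; s=g[y-R:y+R,x-R:x+R]; _,b=cv2.threshold(s,100,255,0)
    cs,_=cv2.findContours(b,cv2.RETR_EXTERNAL,cv2.CHAIN_APPROX_NONE)
    k=max(cs,key=cv2.contourArea); e=cv2.fitEllipse(k)
    ctr=(e[0][0]+x-R,e[0][1]+y-R); w=px2w(c,ctr,27)[0]; D.append(w[:2])
    cv2.ellipse(im,(ctr,e[1],e[2]),(0,0,255),1); print(ctr,e[1],w)
D=np.array(D)
def toplate(w): return T([0,0,-P[2]],np.c_[np.array(w)[:,:2]-P[:2],np.zeros(len(w))])[:,:2]
print("dishes in plate",toplate(D))
print("pot top, timer",toplate(np.r_[px2w(c,[(187,241)],62),px2w(c,[(446,195)],30)]))
np.savez("fit.npz",P=P,I=I,D=D)
if __name__=="__main__":
    B=T(P,[(35,y,28) for y in(-85,0,85)])
    print("bays",B)
    for b in B:
        q=w2px(c,[b+[27*np.cos(a),27*np.sin(a),0] for a in np.linspace(0,6.3,40)]); cv2.polylines(im,[np.int32(q)],True,(0,255,0),1)
    q=w2px(c,T(P,[(95,175,12),(95,-175,12),(-95,-175,12),(-95,175,12)]));cv2.polylines(im,[np.int32(q)],True,(0,255,255),1)
    cv2.imwrite("pics/ov1.png",cv2.resize(im[80:280,150:480],None,fx=2.4,fy=2.4,interpolation=cv2.INTER_CUBIC))
E
python3 m.py
```

```text
plate [533.96 237.36   0.1 ] [[-3.0880328691235093, 0.4498525906589066], [2.206155845184526, -0.398810147204145], [0.9320096117596677, 1.2868240068072225]]
inc [ 548.63 -219.37   -0.1 ] [[-2.823996079505605, -5.010094519084788], [2.934340651658772, -2.8679992778256747], [2.3968372264479285, 0.54830764245051], [-0.6803480585023749, 5.1619398853291045], [-1.3630603391216027, 4.384914661011294]]
(389.0809783935547, 215.2174186706543) (39.660606384277344, 44.38206481933594) [509.49 151.06  27.  ]
(317.2235641479492, 206.0975227355957) (41.55088806152344, 44.15367889404297) [521.57 238.3   27.  ]
(243.91664505004883, 216.89056015014648) (37.00009536743164, 41.453060150146484) [507.76 327.49  27.  ]
dishes in plate [[-33.   -83.42]
 [-12.24   2.17]
 [-17.03  92.3 ]]
pot top, timer [[ -25.69  150.35]
 [ -12.86 -150.17]]
bays [[577.31 156.3   28.  ]
 [568.78 240.87  28.  ]
 [560.26 325.44  28.  ]]
```

View pics/ov1.png

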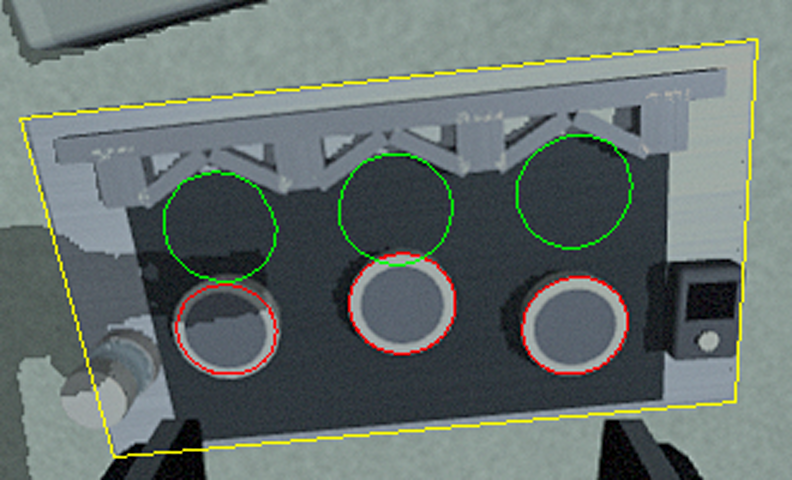

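Dishes at crop px (575,325), (402,303), (227,327), three V apexes at (570,115), (388,132), (210,152), pot_a at the left, timer at the right. The plate fit matches within about 2 mm. I'll push each dish with the flat back of the shut fingers, jaw axis along the push line, so the gripper stays narrow beside the pot.

Run:
```python
from m import *
D[2]+=[.9,-.5]; Z=15.5
env.grip(0.0,40)
for i in (2,1,0):
    b=T(P,[(35,85*(i-1),28)])[0,:2]; d=D[i]; u=(b-d)/np.linalg.norm(b-d); o=down(np.arctan2(u[1],u[0]))
    at=lambda p,k,z: np.r_[p+u*k,z]
    env.movep(at(d,-55,90),o)
    env.move_linear(at(d,-55,Z),vel=150)
    env.move_linear(at(b,-41.5-10,Z),vel=60)
    f=env.move_linear(at(b,-41.5+6,Z),vel=25,guard=6)
    e=np.array(status.current_ee_pos()); print(i,f,(e[:2]-b)@u,e,status.current_ft_force(),status.current_time())
    env.move_linear(e+np.r_[-u*20,0],vel=100); env.move_linear(e+np.r_[-u*20,75],vel=200)
o=down(-np.pi/2); env.movep([560,240,175],o); c=eyes.get_calibration("wrist"); im=eyes.snapshot("wrist")
pickle.dump(c,open("plate2.pkl","wb")); cv2.imwrite("pics/plate2.png",im)
cv2.imwrite("pics/pl2.png",cv2.resize(im[80:280,150:480],None,fx=2.4,fy=2.4,interpolation=cv2.INTER_CUBIC)); print(status.current_time())
```

```text
plate [533.96 237.36   0.1 ] [[-3.0880328691235093, 0.4498525906589066], [2.206155845184526, -0.398810147204145], [0.9320096117596677, 1.2868240068072225]]
inc [ 548.63 -219.37   -0.1 ] [[-2.823996079505605, -5.010094519084788], [2.934340651658772, -2.8679992778256747], [2.3968372264479285, 0.54830764245051], [-0.6803480585023749, 5.1619398853291045], [-1.3630603391216027, 4.384914661011294]]
(389.0809783935547, 215.2174186706543) (39.660606384277344, 44.38206481933594) [509.49 151.06  27.  ]
(317.2235641479492, 206.0975227355957) (41.55088806152344, 44.15367889404297) [521.57 238.3   27.  ]
(243.91664505004883, 216.89056015014648) (37.00009536743164, 41.453060150146484) [507.76 327.49  27.  ]
dishes in plate [[-33.   -83.42]
 [-12.24   2.17]
 [-17.03  92.3 ]]
pot top, timer [[ -25.69  150.35]
 [ -12.86 -150.17]]
2 False -35.680225575526826 [524.59 326.42  15.41] [-0.47  0.42  0.1 ] 8.1917
1 False -35.73543934792287 [533.1  238.9   15.43] [-0.82 -0.64 -0.58] 11.9917
0 False -35.761248903817496 [541.65 153.57  15.44] [ 0.69  0.02 -0.29] 16.1583
18.6583
```

View pics/pl2.png

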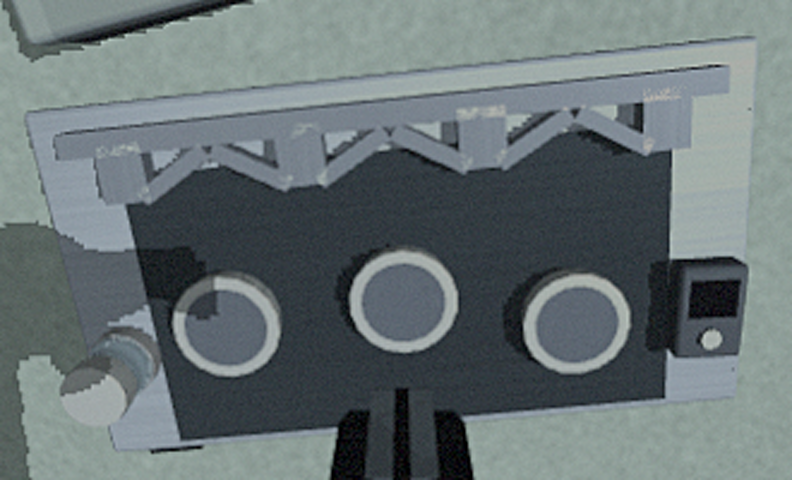

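Dishes still at crop px (577,322), (404,300), (227,324): nothing moved, and no force was felt. I need to see where the fingers are relative to a dish.

```bash
python3 - <<'E' 2>&1 | tail -4
from m import *
c=pickle.load(open("plate2.pkl","rb")); print("tip expected px",w2px(c,[status.current_ee_pos()]))
i=1; d=D[i]; o=down(0.09); u=np.array([np.cos(.09),np.sin(.09)])
env.movep(np.r_[d-u*55,90],o); env.move_linear(np.r_[d-u*55,15.5])
print(status.current_ee_pos(),status.current_finger_gap())
a=eyes.snapshot("scene");b=eyes.snapshot("top")
e=status.current_ee_pos()
for n,im,(x,y) in(("scene",a,(400,210)),("top",b,(230,220))):
    q=w2px(eyes.get_calibration(n),[e])[0]; print(n,q)
    cv2.imwrite(f"pics/{n}3.png",im)
A=cv2.resize(a[150:270,310:480],(510,360),interpolation=2);B=cv2.resize(b[170:290,140:310],(510,360),interpolation=2)
cv2.imwrite("pics/chk3.png",cv2.resize(np.hstack([A,B]),(796,281)))
E
```

```text
tip expected px [[316.57 229.52]]
[467.26 233.46  15.71] 0.00020560021919713276
scene [385.11 191.12]
top [226.95 248.11]
```

View pics/chk3.png

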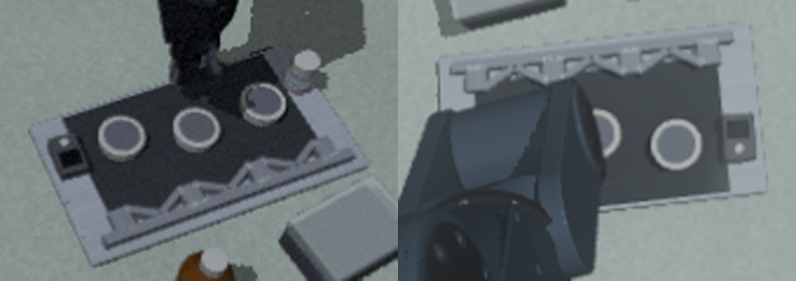

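```bash
python3 - <<'E' 2>&1 | tail -4
from h import *
e=status.current_ee_pos(); print(e,status.current_ft_force())
f=env.move_linear([e[0],e[1],-6],vel=15,guard=4); print(f,status.current_ee_pos(),status.current_ft_force(),status.current_time())
E
```

```text
[467.77923805 233.58835148  16.44654624] [0.13864819 0.53256945 0.66607042]
False [467.84056048 233.62473469  -5.90302595] [ 0.19216532 -0.66459633 -0.79341435] 22.4417
```

```bash
python3 - <<'E' 2>&1 | tail -4
from h import *
e=status.current_ee_pos()
f=env.move_linear([e[0],e[1],-24],vel=15,guard=4); print(f,status.current_ee_pos(),status.current_ft_force(),status.current_time())
a=eyes.snapshot("scene");w=eyes.snapshot("wrist")
A=cv2.resize(a[150:250,340:460],(480,400),interpolation=2);B=w[:, 160:480]
cv2.imwrite("pics/chk4.png",np.hstack([A,B]))
E
```

```text
True [467.73665778 233.58702635 -21.79193454] [ 0.36566352 -0.40067953  3.96822944] 23.4083
```

View pics/chk4.png

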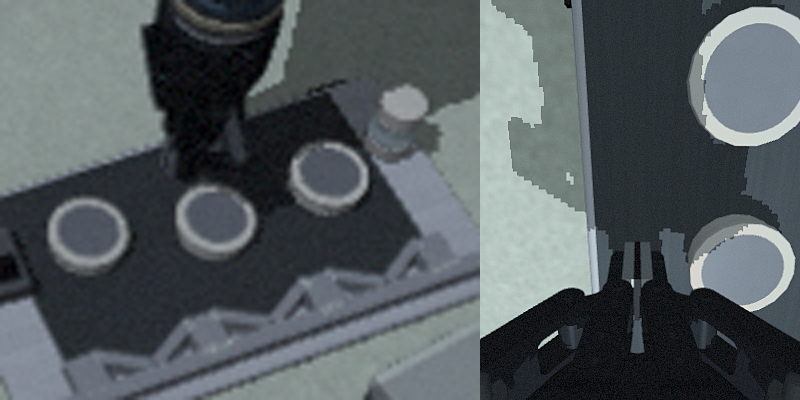

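The shut tips touch the plate (top at z = 12) when the reported TCP z is −21.8. So the real tips are about 34 mm behind the reported TCP, and the earlier sweep passed over the dishes. I'll correct z by this and repeat the pushes.

```bash
python3 - <<'E' 2>&1 | tail -3
from m import *
D[2]+=[.9,-.5]; Z=-17.5; UP=10
e=np.array(status.current_ee_pos()); env.move_linear([e[0],e[1],Z],vel=60)
for i in (1,2,0):
    b=T(P,[(35,85*(i-1),28)])[0,:2]; d=D[i]; u=(b-d)/np.linalg.norm(b-d); o=down(np.arctan2(u[1],u[0]))
    at=lambda p,k,z: np.r_[p+u*k,z]
    if i!=1:
        env.move_linear(at(d,-55,UP),o,vel=220)
        env.move_linear(at(d,-55,Z),vel=100)
    else: env.move_linear(at(d,-55,Z),o,vel=60)
    env.move_linear(at(b,-41.5-10,Z),vel=90)
    f=env.move_linear(at(b,-41.5+7,Z),vel=30,guard=6)
    e=np.array(status.current_ee_pos()); print(i,f,(e[:2]-b)@u,e,status.current_ft_force(),status.current_time())
    env.move_linear(e+np.r_[-u*14,0],vel=100); env.move_linear(e+np.r_[-u*30,UP-Z],vel=200)
    if i==1:
        cv2.imwrite("pics/d1.png",eyes.snapshot("scene"))
        if not f: break
cv2.imwrite("pics/d3.png",eyes.snapshot("scene"))
E
```

```text
1 True -39.809060995753065 [529.04 238.66 -18.22] [-0.32  1.06  0.12] 25.2333
2 True -39.77879473711179 [520.46 325.49 -18.37] [0.02 0.42 0.31] 28.1833
0 True -39.98703120409536 [537.42 153.5  -18.23] [-0.37  0.66  0.09] 31.6333
```

```bash
python3 - <<'E' 2>&1 | tail -8
from m import *
im=cv2.imread("pics/inc1.png")
A=cv2.resize(im[25:225,205:445],(480,400),interpolation=2)
d=cv2.imread("pics/d3.png"); B=cv2.resize(d[165:265,320:475],(310*1,200),interpolation=2)
t=eyes.snapshot("top"); cv2.imwrite("pics/t3.png",t); C=cv2.resize(t[170:270,150:305],(310,200),interpolation=2)
cv2.imwrite("pics/combo.png",np.hstack([A,np.vstack([B,C])]))
q=px2w(ci,[(258,184),(374,192)],171); print("bar w",q)
print("slab w",px2w(ci,[(220,38),(433,60),(402,208)],126))
print(status.current_ee_pos(),status.current_time())
E
```

```text
pot top, timer [[ -25.69  150.35]
 [ -12.86 -150.17]]
bar w [[ 493.86 -151.39  171.  ]
 [ 484.35 -279.43  171.  ]]
slab w [[ 645.34 -111.55  126.  ]
 [ 623.23 -344.89  126.  ]
 [ 447.82 -326.55  126.  ]]
[508.6  151.22   9.17] 32.325
```

View pics/combo.png

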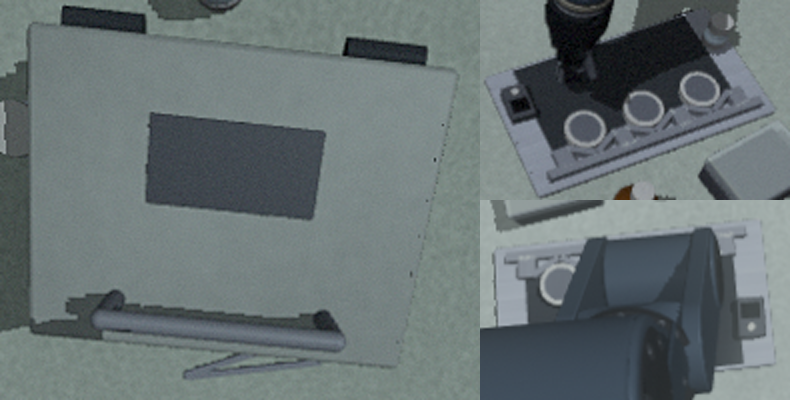

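```bash
python3 - <<'E' 2>&1 | tail -5
from m import *
pxs=np.array([(221,38.5),(433,61),(403,207.5),(221.5,190.5),(254,185),(375,195)])
X=[(90,120,126),(90,-120,126),(-90,-120,126),(-90,120,126),(-60,65,171),(-60,-65,171)]
I,r=fit(ci,X,pxs,[550,-215,-.08]);print("wrist",I,r.round(1).tolist())
t=cv2.imread("pics/top0.png")
I2,r=fit(eyes.get_calibration("top"),X[4:],np.array([(388.5,231),(446.5,234)]),[550,-215,-.08]);print("top",I2,r.round(1).tolist())
for k in(I,I2): print("bar",T(k,[(-60,0,171)]),"hinge",T(k,[(90,0,110)]))
E
```

```text
[ -12.86 -150.17]]
wrist [ 546.   -219.98   -0.1 ] [[-3.1, -2.6], [3.1, -1.5], [1.8, 2.8], [-2.1, 2.9], [2.2, 0.0], [-1.9, 0.8]]
top [ 540.87 -216.38   -0.07] [[-0.6, -0.0], [0.6, 0.0]]
bar [[ 486.29 -214.06  171.  ]] hinge [[ 635.56 -228.85  110.  ]]
bar [[ 481.01 -212.21  171.  ]] hinge [[ 630.65 -222.64  110.  ]]
```

Scene crop shows all three dishes nested in the Vs at crop px (585,130), (643,110) and (699,92). Next: grasp the lid's bar, then re-check the dishes in the unobstructed top view before lifting.

Run:
```python
from h import *
np.set_printoptions(precision=2,suppress=True)
e=np.array(status.current_ee_pos()); env.move_linear([e[0]-10,e[1],150],vel=300)
o=down(-0.09); env.movep([484.5,-213.5,190],o)
t=eyes.snapshot("top"); cv2.imwrite("pics/t4.png",t)
env.grip(1.0,30)
print(env.move_linear([484.5,-213.5,118],vel=120,guard=8),status.current_ee_pos(),status.current_ft_force())
env.grip(0.0,30); print(status.current_finger_gap(),status.current_ft_force(),status.current_ee_pos(),status.current_time())
w=eyes.snapshot("wrist")
C=cv2.resize(t[170:270,150:305],(465,300),interpolation=2)
W=cv2.resize(w[:,160:480],(320,400)); C=cv2.copyMakeBorder(C,0,100,0,0,0)
cv2.imwrite("pics/combo2.png",np.hstack([C,W]))
```

```text
False [ 484.91 -213.81  118.34] [ 0.15 -0.39 -0.04]
0.13021080105652955 [ 6.08  1.99 -1.6 ] [ 487.35 -213.93  118.5 ] 36.5667
```

View pics/combo2.png

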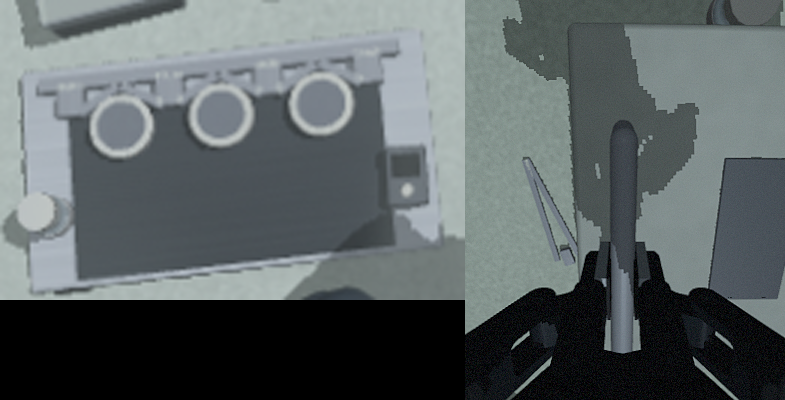

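Dishes sit evenly in the bays at crop px (121,126), (220,115) and (321,104). The bar is between the pads, with the gap at 0.13, about 11–12 mm. Now the lift along the arc.

Run:
```python
from h import *
np.set_printoptions(precision=2,suppress=True)
env.grip(0.0,45)
u=np.array([np.cos(-.09),np.sin(-.09)]); p0=np.array([487.3,-213.9,118.4])
g=lambda a:(-150*np.cos(a)+61*np.sin(a),150*np.sin(a)+61*np.cos(a))
x0,z0=g(0)
for a in np.radians(np.arange(5,46,5)):
    x,z=g(a); env.move_linear(p0+np.r_[u*(x-x0),z-z0],vel=45)
    f=np.array(status.current_ft_force())
    print(round(np.degrees(a)),status.current_ee_pos(),f,round(status.current_finger_gap(),3))
    if np.linalg.norm(f)>60: break
env.wait(.3); print(status.current_time(),status.current_ft_force())
c=eyes.get_calibration("scene"); s=eyes.snapshot("scene"); t=eyes.snapshot("top"); cv2.imwrite("pics/s5.png",s); cv2.imwrite("pics/t5.png",t)
S=cv2.resize(s[120:320,130:330],(400,400)); C=cv2.resize(t[120:280,330:490],(400,400))
cv2.imwrite("pics/combo3.png",np.hstack([S,C]))
# check: model slab edges at 45 deg in both views
psi=-.09; R=np.array([[np.cos(psi),-np.sin(psi),0],[np.sin(psi),np.cos(psi),0],[0,0,1]]); H=np.r_[p0[:2]+150*u,110]
for a in (35,40,45,50,55):
    r=np.radians(a); q=[H+R@[-180*np.cos(r)+16*np.sin(r),y,180*np.sin(r)+16*np.cos(r)] for y in(120,-120)]
    print(a,"scene crop",((w2px(c,q)-[130,120])*2).round().tolist(),"top crop",((w2px(eyes.get_calibration('top'),q)-[330,120])*2.5).round().tolist())
```

```text
5 [ 492.6  -214.43  131.15] [-0.26 -0.91 -4.16] 0.121
10 [ 499.52 -215.09  143.93] [-4.56 -2.09 -0.91] 0.123
15 [ 506.76 -215.8   155.09] [-5.63 -3.11 -0.94] 0.119
20 [ 515.22 -216.65  166.18] [-6.44 -1.91  1.19] 0.124
25 [ 524.72 -217.61  176.62] [-7.61 -2.31  3.72] 0.117
30 [ 535.15 -218.68  186.31] [-9.2  -2.04  7.03] 0.122
35 [ 546.65 -219.89  195.24] [-9.81 -2.75 10.41] 0.117
40 [ 559.1  -221.2   203.24] [-10.69  -1.31  12.36] 0.122
45 [ 573.87 -222.67  209.56] [-6.82 -1.31 10.56] 0.12
41.3667 [-6.8  -2.2   9.51]
35 scene crop [[265.0, 127.0], [35.0, 160.0]] top crop [[91.0, 241.0], [378.0, 262.0]]
40 scene crop [[264.0, 129.0], [30.0, 162.0]] top crop [[93.0, 226.0], [383.0, 247.0]]
45 scene crop [[264.0, 131.0], [25.0, 166.0]] top crop [[96.0, 209.0], [388.0, 231.0]]
50 scene crop [[264.0, 136.0], [20.0, 171.0]] top crop [[98.0, 192.0], [392.0, 213.0]]
55 scene crop [[264.0, 142.0], [15.0, 178.0]] top crop [[100.0, 173.0], [396.0, 195.0]]
```

View pics/combo3.png

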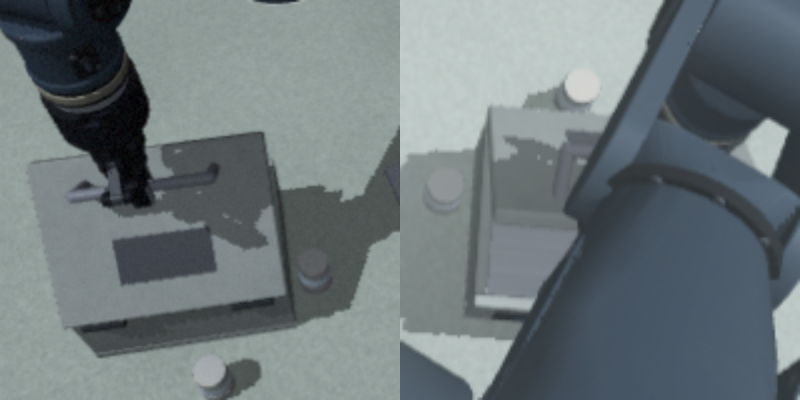

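```bash
python3 - <<'E' 2>&1 | tail -12
from m import *
print("pose",status.current_ee_pos(),status.current_ft_force(),status.current_finger_gap())
ct=eyes.get_calibration("top"); t=cv2.imread("pics/t4.png"); g=cv2.cvtColor(t,6)
for x,y in((150+121//3,170+42),(150+73,170+38),(150+107,170+35)):
    s=g[y-14:y+14,x-14:x+14]; k=cv2.HoughCircles(cv2.resize(s,None,fx=6,fy=6,interpolation=2),cv2.HOUGH_GRADIENT,1,200,param1=100,param2=15,minRadius=50,maxRadius=80)
    q=k[0,0]/6; w=px2w(ct,(x-14+q[0]-.4,y-14+q[1]-.4),28); print("dish",q,w[0,:2],"plate frame",toplate(w))
psi=-.09;u=np.array([np.cos(psi),np.sin(psi)]);R=np.array([[u[0],-u[1],0],[u[1],u[0],0],[0,0,1]]); H=np.r_[np.array([487.3,-213.9])+150*u,110]
out=[]
for n,f,(x0,y0,w) in(("top","t5",(355,190,50)),("scene","s5",(135,170,130))):
    im=cv2.imread(f"pics/{f}.png")[y0:y0+w,x0:x0+w]; k=400/w; im=cv2.resize(im,(400,400),interpolation=2)
    for a,col in((40,(0,0,255)),(45,(0,255,0)),(50,(255,0,0))):
        r=np.radians(a); q=[H+R@[-s*np.cos(r)+16*np.sin(r),y,s*np.sin(r)+16*np.cos(r)] for s,y in((0,120),(180,120),(180,-120),(0,-120))]
        cv2.polylines(im,[np.int32((w2px(eyes.get_calibration(n),q)-[x0,y0])*k)],False,col,1)
    out.append(im)
cv2.imwrite("pics/ov5.png",np.hstack(out))
E
```

```text
(389.0809783935547, 215.2174186706543) (39.660606384277344, 44.38206481933594) [509.49 151.06  27.  ]
(317.2235641479492, 206.0975227355957) (41.55088806152344, 44.15367889404297) [521.57 238.3   27.  ]
(243.91664505004883, 216.89056015014648) (37.00009536743164, 41.453060150146484) [507.76 327.49  27.  ]
dishes in plate [[-33.   -83.42]
 [-12.24   2.17]
 [-17.03  92.3 ]]
pot top, timer [[ -25.69  150.35]
 [ -12.86 -150.17]]
pose [ 573.8  -222.7   209.54] [-6.61 -0.71 11.18] 0.1261632836257795
dish [13.25 14.75  9.52] [558.27 330.58] plate frame [[33.53 90.31]]
dish [14.75 14.08 10.5 ] [568.98 242.71] plate frame [[35.38  1.81]]
dish [14.25 13.42 10.32] [577.12 157.76] plate frame [[ 34.97 -83.53]]
```

View pics/ov5.png

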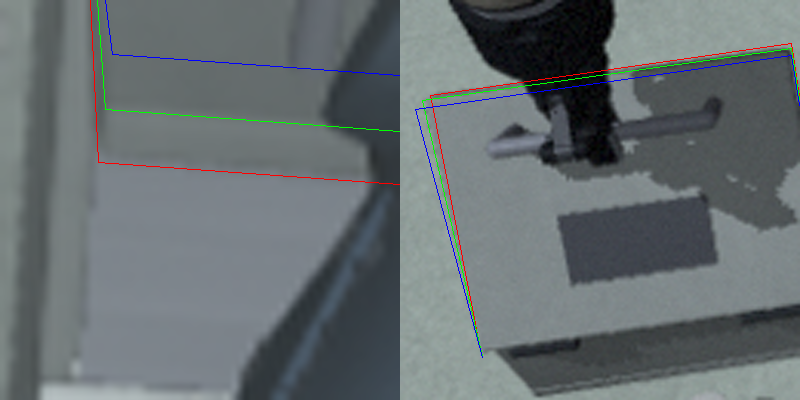

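The slab's front top edge lies on the green 45° line in the top view (left image, row 108). The left dish's Hough circle reads 5 mm off in y with too small a radius, so I'll re-measure it another way before handing in.

```bash
python3 - <<'E' 2>&1 | tail -6
from m import *
ct=eyes.get_calibration("top")
for f in("t4","t5"):
    g=cv2.cvtColor(cv2.imread(f"pics/{f}.png"),6)
    for x,y in((190,212),(223,208),(257,205)):
        # outer ring as a template: annulus of projected dish rim (r 24-27), best match over plate-frame offset
        best=max(((dx,dy) for dx in np.arange(-8,8.1,.5) for dy in np.arange(-8,8.1,.5)),key=lambda o:(lambda W:sum(s*cv2.remap(g.astype(np.float32),w2px(ct,[W[0]+[r*np.cos(a),r*np.sin(a),0] for a in np.arange(0,6.28,.15)]).astype(np.float32)[:,None],None,cv2.INTER_LINEAR).mean() for r,s in((25,1),(20,-1))))(px2w(ct,(x,y),28)+[o[0],o[1],0]))
        W=px2w(ct,(x,y),28)+[best[0],best[1],0]; print(f,toplate(W))
E
```

```text
t4 [[35.63 87.67]]
t4 [[36.12  2.11]]
t4 [[ 35.49 -82.99]]
t5 [[35.63 87.67]]
t5 [[36.12  2.11]]
t5 [[ 35.49 -82.99]]
```

Dishes are at x ≈ 35.5–36 and y ≈ 87.7, 2.1, −83.0: spacing 85.6 and 85.1 mm, with a common +2 mm offset that fits the camera calibration. All are home.

```bash
python3 -c "
from bench import *
print(status.current_time(),status.current_finger_gap(),status.current_qvel()); print(sign_off())"
```

```text
41.4667 0.1261632836257795 [ 1.16145528e-03  1.78181982e-03 -1.64218048e-04 -9.24385225e-04
 -8.76684162e-04  9.25049555e-05]
the job is handed in; nothing more can be done
None
```

All three dishes are home in their bays and the lid is held at about 45° by the handle. I handed the job in at 41.5 s; it gives no verdict.

**What I did:**
- I pushed each dish along the plate with the back of the shut fingers until the V stopped it; the guard tripped at the same depth for all three, within 0.2 mm.
- I then gripped the lid's bar and raised it along the hinge arc.

**Last checks:**
- **Dishes:** in the top view they stand about 35.5–36 mm ahead of the plate's centre, at y = 87.7, 2.1 and −83.0 mm. That is 85.6 and 85.1 mm apart. All three share an offset of about +2 mm along the rail, which matches the camera calibration error.
- **Lid:** the top view puts the front edge on the 45° line. The scene view reads between 40 and 45°, and the arm's own position says within about 1° of 45°.
- **Grip:** the bar is between the pads with the gap at 0.126, about 11 mm.

**What failed or disagreed:**
- **First sweep missed:** it passed over the dishes without touching them. A guarded touch on the plate showed the real fingertips about 34 mm behind the reported TCP, so I corrected for that.
- **One bad dish reading:** a circle fit first put the left dish 5 mm to one side. Its radius was too small, and the second method gave the position above.
- **Extra force at the end:** the force sensor still read about 7 N back and 10 N up, more than I would expect from the lid's weight alone. The final height also read 3 mm above the planned arc. I took both as a small misfit between my arc and the hinge.

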